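# Clip the bench torch into its charging cradle and slide it home

## Robot

A 7-joint arm with a two-finger parallel gripper is mounted at the origin on the work surface. World frame = base frame: x ahead of the robot, y to its left, z up, the work surface at z = 0. Lengths are in m, angles in rad, forces in N, time in s.
With the tool pointing down it reaches from about 0.4 to 0.875 m from the base axis. Payload 19.3 kg.
Tool frame: the origin (TCP) lies midway between the tips of the shut fingers; the grasp point (between the pads) lies bot.tcp_to_grasp behind it (bot.tcp_to_grasp is the distance from the TCP to the grasp point, in m); z points along the fingers, y is the line along which they close (so a half turn about z gives the same grasp; the last joint's range is limited). The gripper opens to 85 mm and grips with 20 to 120 N. Pads are 22 mm wide; open, the fingers measure 114 mm over their backs; the gripper's body (76 mm by 85 mm) begins 54 mm behind the grasp point. The pads swing forward as they close: fully open they stand 13 mm farther back than shut.
Start: joints at [1.081, 0.521, -0.036, 1.599, 0.021, 1.021, -0.113], TCP at [0.255, -0.571, 0.231] pointing down, gripper open.
Joint ranges: [-2.91, 2.91], [-0.3, 2.13], [-1.5, 1.42], [0.17, 2.43], [-1.26, 4.41], [0.16, 1.93], [-2.52, 2.52]. Speed limits (rad/s): [1.89, 1.89, 2.39, 2.39, 3.01, 3.01, 3.01].

## Interface

Orientations are given as [roll, pitch, yaw] about the fixed x, y, z axes, in that order (R = Rz(yaw) Ry(pitch) Rx(roll)).
In Python, from workcell import observe, imaging, bot gives the robot as it stands.
- The arm moves only by the tool send_rows, never from a script. Its argument "plan" is text: rows parted by semicolons, each of 7 numbers parted by spaces: the shift along the tool's x, y, z in m, then the turn, a rotation vector about the tool's x, y, z in degrees, then the finger opening in m, from 0 to 0.0854. In form: dx dy dz rx ry rz claw; .... A call has 1 to 10 rows; each row is the pose to reach, as a shift and turn from the pose commanded when the call began, along the tool's axes at that moment; what a row does not reach only later rows make up. A row lasts 1/12 s, in which the tool goes at most 41.7 mm and 7.16 degrees, less where a joint would pass 70% of its speed; a pose out of reach is approached as far as the arm can. A call with a gripper value outside its range is refused whole. The fingers move at their own pace and stop on an object; "grip_force" is the grip in N (left out, the last holds). Time passes only in rows, so rows that repeat a pose let the fingers close. It gives the time, the measured TCP pose, the force, the opening and the grip force at its end, in the units of the state.
- observe(): the state, without advancing time (a new reading comes with each control period).
- imaging.grab_frame(name): name is "scene" or "top" or "wrist"; returns a dict with "color" (480x640x3 uint8, red, green, blue), "fx", "fy", "cx", "cy" (pixels), "eye" and "orientation" of the camera in the world; the wrist camera has in their place "tool_from_camera" (4x4, takes a point from camera to tool coordinates, whose origin is the TCP and whose axes are the flange's). Camera axes: x right, y down, z forward; pixel columns grow to the right and rows downward; lengths in m; the calibration is good to about 2 mm. The wrist camera is an equidistant fisheye: a pixel r from the principal point sees the ray r / f radians off the axis. A picture is of the moment at which its call begins: read the wrist's pose just before it. There is no depth.
- bot.job_done(): hands the job in; it is judged then, once.
The state is a dict: "clock": time; "qpos": joint angles; "qd": joint speeds; "joint_efforts": joint torques, N m; "position": TCP position; "tool_rot": TCP orientation; "force": force on the tool from outside, world axes, zero at the start; "moment": the same for the moment, N m; "grip_width": finger opening in m; "finger_force": force on a finger pad.
Only numpy, scipy, OpenCV 4.12 (cv2) and the standard library are available. Lean on these libraries where they do the work, as an engineer would, in place of code of your own. Each camera call takes 0.05 s, during which the arm holds its last target. There are 200 camera calls.

## Task

Put the LED torch away to charge: lift it from its rest and press it down between the spring fingers of the charging cradle, head away from the socket and tail just clear of it, until both clips snap around the barrel. Then slide it along in the clips until its tail is firmly home against the hard stop inside the socket, and let go so that it stays on the charging contact. Press and push gently, by feel, and leave the other things on the bench where they are.

Things in the scene. Friction and masses are not known exactly. Their poses are not given: they have to be found in the camera images.
- torch_grip (a point): Point to grip the loose LED torch, on its axis, 66 mm from the tail; x runs from tail to head. Round aluminium barrel, 24 mm in diameter, from 66 mm behind to 94 mm ahead of this point, then a black head, 34 mm in diameter, 36 mm long. 110 to 220 g. It starts level in the rest's notches, axis 45 mm above the table. Grip it across within 30 mm of this point; about 30 mm is open beneath.
- torch: The torch itself, same origin and axes as torch_grip. The cradle takes no more than 60 N from it in all.
- rest: White bench rest fixed to the table: plate 160 x 70 x 10 mm with two V notches, 12 mm thick, at x = -50 and +50 mm, reaching up to the torch's axis height. Origin under its centre, on the table; x along the torch lying in it.
- seat (a point): On the axis of clips and socket of the fixed charging cradle, 45 mm above the table: torch_grip lies here, or up to 20 mm to +x, when fully home. x runs along the cradle from socket to open end (torch head towards +x), z up. Clip the torch in with torch_grip 27 to 36 mm to +x of here (26 mm is half-way between the clips), then slide it to -x.
- cradle: The cradle with clips and socket; origin on the table under seat, same axes. Black base plate, x = -88 to +99 mm, 75 mm wide, 10 mm thick. A saddle under each clip carries the barrel. Between the clips, x = -25 to +77 mm, gripper fingers have free room down to the plate. Clipped, the torch slides along x against roughly 1 to 5 N.
- clip_rear (a point): Rear clip, on the axis, 32 mm to -x of seat: two sprung steel fingers, 14 mm long along x, hinged near the plate. Their inward bumps stand 8 mm above the axis, 17 mm apart when empty; above, they flare to 37 mm apart, their tops 23 mm above the axis. The barrel goes in from straight above.
- clip_front (a point): Front clip, like the rear one, 84 mm to +x of seat. Both clips together resist the barrel with about 6 to 14 N (they may give one after the other) until it snaps under the bumps and bears on the saddles. Pressing half-way between the clips shares the load and keeps the torch level.
- socket: Charging socket at the cradle's -x end: grey cup on its side, closed above, open to +x; bore 28, outside 36, 24 mm deep. Origin on its axis at the back face, its mouth 28 mm along +x. Inside, a hard stop is set at an unmeasured depth, 1 to 20 mm off the cup's bottom; out of it stands a 3 mm sprung contact (under 1 N). Feel for the stop: press the tail on it with 6 to 10 N; 18 N breaks it.
- oil_bottle: Bystander: amber dropper bottle, 30 mm diameter, 62 mm tall; origin under its base.
- petri_dish: Bystander: glass dish, 56 mm diameter, 15 mm tall; origin under its base.
- specimen_jar: Bystander: lidded glass jar, 54 mm diameter, 75 mm tall; origin under its base.
- marker: Bystander: marker pen lying down, 130 mm long, 15 mm thick; origin under its middle.
- eyepiece: Bystander: spare black eyepiece standing, 34 mm diameter, 60 mm tall; origin under its base.
Things that resemble listed ones, but are neither listed nor needed, are in the scene too. Leave any orange or red look-alike of the torch alone.

How it is judged:
On the way, in this order (a step that is already met when the one before it is completed fails the run):
1. the torch is snapped down between both pairs of clips, its tail still clear of the socket (z of torch_grip in the frame of seat between -0.0025 and 0.002 m and y of torch_grip in the frame of seat between -0.0025 and 0.0025 m and angle between the x axis of torch_grip and the x axis of seat, either way round below 0.04 rad and distance between torch_grip and seat below 0.06 m and x of torch_grip in the frame of seat between 0.024 and 0.045 m), for 0.2 s.
2. sliding in the clips, its tail bears firmly on the stop in the socket (over 3 N) (z of torch_grip in the frame of seat between -0.0025 and 0.002 m and y of torch_grip in the frame of seat between -0.0025 and 0.0025 m and angle between the x axis of torch_grip and the x axis of seat, either way round below 0.04 rad and distance between torch_grip and seat below 0.06 m and x of torch_grip in the frame of seat between -0.003 and 0.0215 m and contact force between torch and socket above 3 N), for 0.03 s.
At the end, for the whole second after the job is handed in: The torch lies at rest in both pairs of clips, head away from the socket, its grip point within 2.5 mm sideways and about 2 mm in height of seat and its axis along the cradle's within 0.04 rad, and its tail in the socket, still pressing on the sprung charging contact (over 0.3 N) (z of torch_grip in the frame of seat between -0.0025 and 0.002 m and y of torch_grip in the frame of seat between -0.0025 and 0.0025 m and angle between the x axis of torch_grip and the x axis of seat, either way round below 0.04 rad and distance between torch_grip and seat below 0.06 m and x of torch_grip in the frame of seat between -0.003 and 0.0225 m and contact force between torch and socket above 0.3 N and linear speed of torch below 0.01 m/s); the robot touches nothing.
It fails at once if the torch presses on the cradle with more than 60 N (contact force between torch and cradle above 60 N).
It fails at once if the torch's tail is driven into the socket with more than 18 N (contact force between torch and socket above 18 N).
It fails at once if a bystander (bottle, dish, jar, marker or eyepiece) is moved more than 30 mm (distance of any of oil_bottle, petri_dish, specimen_jar, marker, eyepiece from where it was at the start of the episode above 0.03 m).
It also fails if it takes over 72 s, if anything falls off the work surface, if the arm or the gripper's body presses on something with over 40 N, if the wrist force passes 120 N, or if a joint passes its speed limit or range.

## Working session

There is one attempt and no reset: what is moved stays moved. The work goes in short steps, Python scripts to look and compute and a tool call to move; the robot and the scene stay as the last step left them, time stands still between calls to the robot, and variables do not carry over. Pictures are saved under pics/ and viewed, at most 10 in all, crops included, and the job is handed in when it is done.

Besides the shell and the picture viewer there is one more tool, called after "Emit:" by a JSON object that holds its "method" and its "body". send_rows: Moves the arm, as the interface text tells. Its arguments: {"type":"object","properties":{"plan":{"type":"string"},"grip_force":{"type":"number"}},"required":["plan"]}

```bash
mkdir -p pics; cat > h.py <<'E'
import numpy as np, cv2, pickle
from scipy.spatial.transform import Rotation as R
from workcell import observe, imaging, bot
def save(n,im): cv2.imwrite('pics/'+n+'.png', im[:,:,::-1])
E
python3 - <<'E'
from h import *
s=observe(); print({k:np.round(v,3).tolist() for k,v in s.items()}, bot.tcp_to_grasp)
for n in ('top','scene','wrist'):
    g=imaging.grab_frame(n); pickle.dump((g,observe()),open(n+'0.pkl','wb')); save(n+'0',g['color'])
    print(n,{k:(np.round(v,4).tolist()) for k,v in g.items() if k!='color'})
E
```

```text
{'clock': 0.0, 'qpos': [1.081, 0.522, -0.036, 1.6, 0.021, 1.021, -0.113], 'qd': [0.002, -0.0, 0.0, -0.0, 0.001, -0.001, 0.0], 'joint_efforts': [-0.0, -92.711, 1.98, -36.993, 0.018, 0.008, 0.0], 'position': [0.255, -0.57, 0.231], 'tool_rot': [-3.14, 0.0, 0.42], 'force': [0.124, -0.53, -0.027], 'moment': [0.013, -0.043, -0.051], 'finger_force': 0.0, 'grip_width': 0.086} 0.0187
top {'fx': 471.0209, 'fy': 471.0209, 'cx': 318.4774, 'cy': 227.8748, 'eye': [0.199, -0.0108, 1.3327], 'orientation': [-2.9092, -0.0049, -1.5668]}
scene {'fx': 485.5073, 'fy': 485.5073, 'cx': 323.7862, 'cy': 233.9658, 'eye': [1.1141, -0.1492, 0.9553], 'orientation': [-2.525, -0.0074, 1.3647]}
wrist {'fx': 371.6483, 'fy': 371.6483, 'cx': 325.6276, 'cy': 244.8793, 'tool_from_camera': [[0.0004, -0.9544, -0.2986, 0.0754], [1.0, 0.0006, -0.0007, 0.0007], [0.0008, -0.2986, 0.9544, -0.1409], [0.0, 0.0, 0.0, 1.0]]}
```

View pics/top0.png

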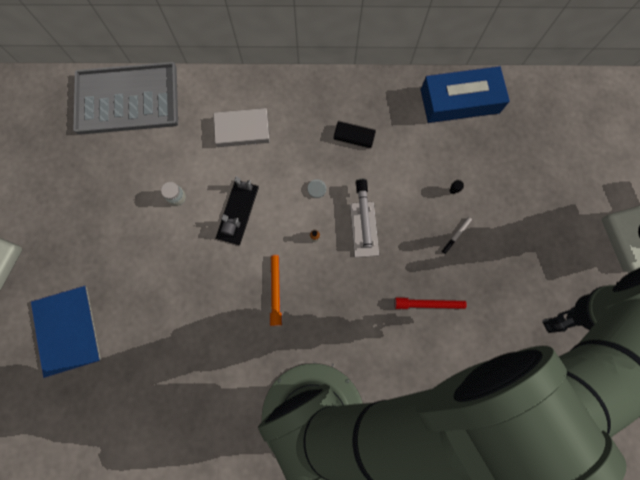

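View pics/scene0.png

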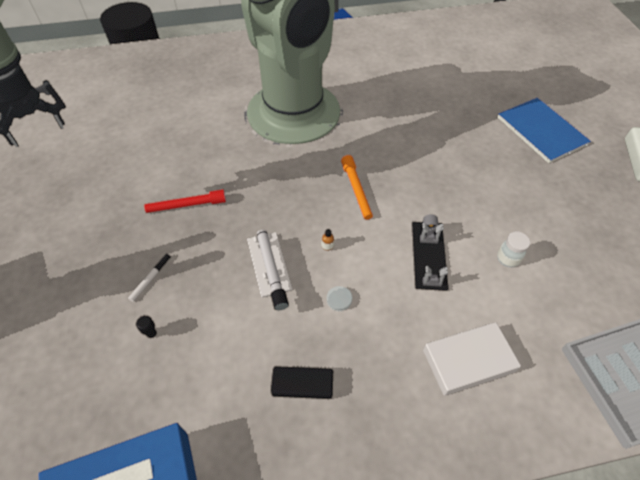

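Top view: the candidates are a silver torch with black head in the white rest (364,215), an orange look-alike (276,290), a red look-alike (430,303) and the marker (457,235). I choose the silver torch in the rest, head at (362,185). The cradle is at (237,212), with its socket at (229,226) towards the robot. The scene view agrees: torch (270,262) with head (280,298), and cradle (430,255) with socket (431,225).

```bash
cat >> h.py <<'E'
def ray(g,px,s=None):
    px=np.atleast_2d(np.array(px,float)); d=(px-[g['cx'],g['cy']])/[g['fx'],g['fy']]
    if 'eye' in g:
        d=np.c_[d,np.ones(len(d))]; M=R.from_euler('xyz',g['orientation']).as_matrix(); e=np.array(g['eye'])
    else:
        th=np.linalg.norm(d,axis=1)[:,None]; d=np.c_[d*np.sinc(th/np.pi)**0*np.sin(th)/np.maximum(th,1e-9),np.cos(th)]
        T=np.eye(4);T[:3,:3]=R.from_euler('xyz',s['tool_rot']).as_matrix();T[:3,3]=s['position'];T=T@np.array(g['tool_from_camera']);M=T[:3,:3];e=T[:3,3]
    d=d@M.T; return e,d/np.linalg.norm(d,axis=1)[:,None]
def on(g,px,z,s=None):
    e,d=ray(g,px,s); return e+d*((z-e[2])/d[:,2])[:,None]
def meet(a,b):  # list of (e,d) rays
    A=0;B=0
    for e,d in (a,b):
        P=np.eye(3)-np.outer(d,d);A=A+P;B=B+P@e
    p=np.linalg.solve(A,B); return p,[np.linalg.norm(np.cross(p-e,d)) for e,d in (a,b)]
def unproj(g,P,s):  # world -> wrist pixel
    T=np.eye(4);T[:3,:3]=R.from_euler('xyz',s['tool_rot']).as_matrix();T[:3,3]=s['position'];T=T@np.array(g['tool_from_camera'])
    p=(np.atleast_2d(P)-T[:3,3])@T[:3,:3];r=np.linalg.norm(p[:,:2],axis=1);th=np.arctan2(r,p[:,2])
    return p[:,:2]/r[:,None]*th[:,None]*g['fx']+[g['cx'],g['cy']]
E
python3 - <<'E'
from h import *
g,s=pickle.load(open('top0.pkl','rb'));g2,_=pickle.load(open('scene0.pkl','rb'))
print('torch head,tail', on(g,[[362,182],[367,246]],.045).round(3).tolist())
print('cradle sock,open', on(g,[[227,240],[246,184]],.01).round(3).tolist())
print('others jar,eye,bottle,dish,marker',on(g,[[172,190],[457,186],[315,235],[317,188],[457,235]],.03).round(3).tolist())
for a,b in (((362,182),(281,305)),((230,226),(431,222))):
    p,r=meet(*[(e,d[0]) for e,d in (ray(g,a),ray(g2,b))]);print(p.round(3),np.round(r,3))
t=cv2.resize(g['color'][165:265,200:400],(800,400),interpolation=cv2.INTER_CUBIC); save('crop0',t)
E
```

```text
torch head,tail [[0.64, -0.141, 0.045], [0.453, -0.151, 0.045]]
cradle sock,open [[0.475, 0.246, 0.01], [0.644, 0.198, 0.01]]
others jar,eye,bottle,dish,marker [[0.618, 0.408, 0.03], [0.634, -0.418, 0.03], [0.486, -0.006, 0.03], [0.626, -0.011, 0.03], [0.489, -0.409, 0.03]]
[ 0.641 -0.138  0.042] [0.003 0.003]
[0.507 0.235 0.055] [0.004 0.004]
```

View pics/crop0.png

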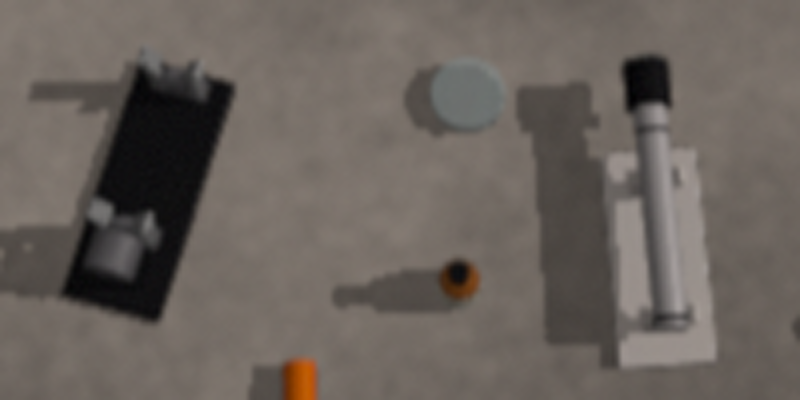

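The crop confirms the choice: silver barrel with black head at the top (648,80), tail at (672,320), lying in the white rest; in the cradle, the socket is at (115,255) and the open end is up. Next I move the wrist camera over the torch.

```bash
cat >> h.py <<'E'
def go(p,yaw,s=None):
    s=s or observe(); Rt=R.from_euler('xyz',s['tool_rot']); T=R.from_euler('xyz',[np.pi,0,yaw])
    d=Rt.inv().apply(np.array(p)-s['position']); r=(Rt.inv()*T).as_rotvec(degrees=True)
    print('move',np.round(d,4).tolist(),np.round(r,2).tolist())
E
python3 - <<'E'
from h import *
go([.50,-.12,.26],.05)
E
```

```text
move [0.4077, -0.3114, -0.0289] [-0.05, 0.01, 21.19]
```

Emit:
{"method": "send_rows", "body": {"plan": "0.408 -0.311 -0.029 0 0 21.2 0.085;0.408 -0.311 -0.029 0 0 21.2 0.085;0.408 -0.311 -0.029 0 0 21.2 0.085;0.408 -0.311 -0.029 0 0 21.2 0.085;0.408 -0.311 -0.029 0 0 21.2 0.085;0.408 -0.311 -0.029 0 0 21.2 0.085;0.408 -0.311 -0.029 0 0 21.2 0.085;0.408 -0.311 -0.029 0 0 21.2 0.085;0.408 -0.311 -0.029 0 0 21.2 0.085;0.408 -0.311 -0.029 0 0 21.2 0.085"}}

```text
clock: 0.98
position: [0.4537, -0.2053, 0.2549]
tool_rot: [3.141, -0.0, 0.05]
force: [1.3, -0.3, 0.4]
grip_width: 0.0852
finger_force: 0.0
```

```bash
python3 - <<'E'
from h import *
go([.50,-.12,.26],.05)
E
```

```text
move [0.0505, -0.0829, -0.0051] [0.01, -0.01, -0.02]
```

Emit:
{"method": "send_rows", "body": {"plan": "0 0 0 0 0 0 0.085;0 0 0 0 0 0 0.085;0 0 0 0 0 0 0.085;0 0 0 0 0 0 0.085"}}

```text
clock: 1.32
position: [0.4526, -0.2082, 0.2546]
tool_rot: [3.141, 0.0, 0.048]
force: [0.5, 0.2, -0.4]
grip_width: 0.0851
finger_force: 0.0
```

```bash
cat >> h.py <<'E'
def snap(n):
    s=observe(); g=imaging.grab_frame('wrist'); pickle.dump((g,s),open(n+'.pkl','wb')); save(n,g['color']); print(s['position'],s['tool_rot'],np.abs(s['qd']).max(),s['force']); return g,s
E
python3 - <<'E'
from h import *
snap('wA'); go([.50,-.10,.26],.05)
E
```

```text
[ 0.45263188 -0.20818588  0.25458115] [3.14137056e+00 4.52190414e-04 4.82521748e-02] 0.009985388212862123 [ 0.52796352  0.20951626 -0.44394397]
move [0.0525, -0.1059, -0.0054] [0.01, 0.02, -0.12]
```

View pics/wA.png

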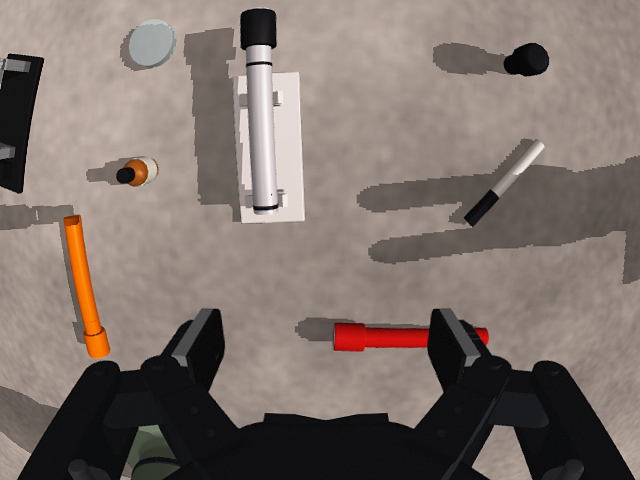

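The picture shows the torch, barrel from (260,45) to (265,213), head (258,28), on the rest (270,145). The cradle is at the left edge. I take a second view from farther left.

Emit:
{"method": "send_rows", "body": {"plan": "0.042 -0.11 -0.005 0 0 0 0.085;0.042 -0.11 -0.005 0 0 0 0.085;0.042 -0.11 -0.005 0 0 0 0.085;0.042 -0.11 -0.005 0 0 0 0.085;0.042 -0.11 -0.005 0 0 0 0.085;0.042 -0.11 -0.005 0 0 0 0.085"}}

```text
clock: 1.87
position: [0.4894, -0.0964, 0.2596]
tool_rot: [3.141, 0.0, 0.048]
force: [0.2, -0.7, -0.3]
grip_width: 0.085
finger_force: 0.0
```

```bash
python3 - <<'E'
from h import *
snap('wB')
E
```

```text
[ 0.4893661  -0.09638109  0.25960501] [3.14126804e+00 3.57786610e-04 4.84371840e-02] 0.01773830212488931 [ 0.23990258 -0.66478943 -0.33655176]
```

View pics/wB.png

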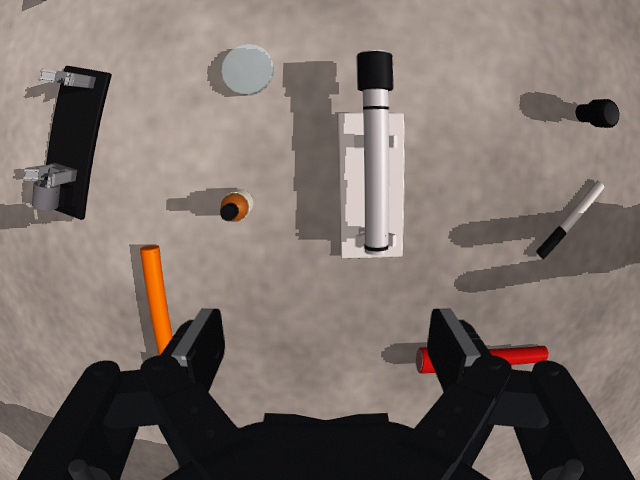

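View B shows the torch head at (375,70), black rings on the barrel at (377,107) and (376,248), and the cradle at (75,140). I triangulate the torch axis from head and rings.

```bash
python3 - <<'E'
from h import *
dat={}
for n,roi in (('wA',(225,0,310,230)),('wB',(340,35,410,260))):
    g,s=pickle.load(open(n+'.pkl','rb')); x0,y0,x1,y1=roi
    m=(g['color'][y0:y1,x0:x1].max(2)<55).astype(np.uint8)
    k,l,st,c=cv2.connectedComponentsWithStats(m)
    L=[(st[i]+np.r_[x0,y0,0,0,0]).tolist() for i in range(1,k) if st[i,4]>15]; L.sort(key=lambda b:b[1]); print(n,L)
    # rows of barrel: edges per ring: extremes
    rings=[b for b in L if 15<b[2]<32 and b[3]<14]
    dat[n]=(g,s,L)
    for b in rings:
        xs=np.where(m[b[1]-y0:b[1]-y0+b[3],b[0]-x0:b[0]-x0+b[2]]); 
        for X in (0,b[2]-1): print('  edge',b[0]+X,b[1]+xs[0][xs[1]==X].mean())
    print(g['color'][y0+100:y0+102,:,:].mean((0,2)).astype(int).tolist())
E
```

```text
wA [[241, 9, 35, 41, 1268], [246, 62, 26, 4, 61], [253, 205, 25, 5, 78]]
  edge 246 64.0
  edge 271 64.0
  edge 253 205.5
  edge 277 206.0
[19, 19, 20, 20, 19, 20, 20, 20, 20, 19, 19, 18, 18, 20, 19, 20, 20, 19, 18, 19, 20, 20, 20, 18, 18, 18, 19, 18, 19, 20, 23, 22, 15, 14, 1, 159, 173, 168, 168, 170, 174, 174, 173, 172, 173, 172, 174, 173, 174, 173, 172, 173, 172, 173, 173, 174, 176, 177, 177, 176, 176, 177, 176, 174, 173, 172, 173, 170, 169, 168, 166, 162, 160, 157, 158, 159, 159, 160, 163, 164, 166, 165, 168, 168, 169, 169, 170, 171, 172, 173, 174, 173, 172, 172, 171, 170, 169, 172, 173, 174, 173, 173, 172, 172, 172, 173, 172, 173, 173, 172, 171, 171, 172, 173, 174, 174, 175, 176, 176, 176, 176, 174, 175, 174, 174, 174, 176, 174, 174, 175, 174, 175, 174, 174, 172, 171, 169, 168, 169, 168, 169, 168, 169, 168, 168, 167, 165, 163, 163, 161, 161, 162, 162, 162, 163, 163, 163, 164, 163, 161, 161, 161, 158, 158, 156, 154, 154, 155, 157, 160, 161, 163, 164, 166, 168, 169, 169, 170, 172, 173, 171, 170, 170, 169, 167, 164, 163, 160, 160, 158, 159, 159, 156, 98, 102, 103, 104, 103, 104, 10
[... 4726 characters left out ...]
 140, 140, 140, 139, 139, 138, 139, 137, 137, 137, 134, 138, 138, 137, 139, 138, 138, 140, 140, 140, 142, 143, 143, 143, 143, 142, 142, 142, 140, 138, 139, 141, 141, 142, 141, 141, 142, 141, 139, 139, 138, 138, 141, 144, 147, 145, 146, 147, 146, 144, 142, 141, 141, 140, 142, 142, 142, 141, 142, 141, 139, 138, 137, 138, 139, 139, 138, 137, 138, 138, 138, 139, 138, 138, 136, 135, 137, 138, 138, 139, 142, 142, 144, 144, 146, 143, 140, 139, 137, 138, 138, 139, 141, 141, 142, 140, 141, 143, 146, 149, 148, 147, 147, 146, 144, 144, 144, 144, 143, 142, 140, 140, 139, 137, 138, 139, 141, 143, 143, 142, 141, 140, 136, 133, 134, 136, 137, 138, 140, 140, 138, 135, 132, 129, 128, 130, 130, 133, 134, 136]
```

```bash
python3 - <<'E'
from h import *
A=pickle.load(open('wA.pkl','rb'));B=pickle.load(open('wB.pkl','rb'))
f=lambda a,b:meet(*[(e,d[0]) for e,d in (ray(A[0],a,A[1]),ray(B[0],b,B[1]))])
P=[]
for n,a,b in (('ring f',(258.5,64.5),(375,108)),('ring r',(265,206.5),(376,247.2)),('head',(258,29.5),(374.5,71))):
    p,r=f(a,b);P.append(p);print(n,p.round(4),np.round(r,4))
print('yaw',np.arctan2(*(P[0]-P[1])[[1,0]]))
for X,a,h in ((A,(258,8.5),(258,50)),(B,(375,50.5),(375,91.5))):
    print('head far/near @.062',on(X[0],[a,h],.062,X[1]).round(4).tolist())
# tail end: column profile past rear ring
for X,c,r0 in ((A,265,200),(B,376,241)): print(X[0]['color'][r0:r0+22,c].mean(1).astype(int).tolist())
print('tail @.057',on(A[0],[(265,214)],.057,A[1]),on(B[0],[(376,254)],.057,B[1]))
g,s=B; print('cradle coarse',on(g,[(40,208),(64,213),(90,70),(48,190)],.045,s).round(3).tolist())
E
```

```text
ring f [ 0.5914 -0.1392  0.043 ] [0.0003 0.0003]
ring r [ 0.4542 -0.15    0.0453] [0.0004 0.0004]
head [ 0.6273 -0.1367  0.0426] [0.0001 0.0001]
yaw 0.07862205451615438
head far/near @.062 [[0.6427, -0.139, 0.062], [0.602, -0.1416, 0.062]]
head far/near @.062 [[0.6435, -0.134, 0.062], [0.6049, -0.1358, 0.062]]
[200, 199, 199, 200, 200, 200, 103, 29, 17, 12, 117, 180, 199, 197, 199, 217, 216, 215, 214, 214, 218, 217]
[167, 167, 168, 168, 169, 173, 139, 5, 14, 12, 81, 161, 170, 173, 196, 202, 152, 132, 136, 138, 138, 138]
tail @.057 [[ 0.44988857 -0.15202673  0.057     ]] [[ 0.45049295 -0.14863788  0.057     ]]
cradle coarse [[0.484, 0.251, 0.045], [0.478, 0.21, 0.045], [0.639, 0.164, 0.045], [0.506, 0.233, 0.045]]
```

```bash
python3 - <<'E'
from h import *
go([.509,-.1457,.12],.0786); go([.509,-.1457,.027],.0786)
E
```

```text
move [0.0175, 0.0498, 0.1396] [0.02, 0.03, -1.78]
move [0.0175, 0.0497, 0.2326] [0.02, 0.03, -1.78]
```

Emit:
{"method": "send_rows", "body": {"plan": "0.0175 0.05 0.14 0 0 -1.8 0.085;0.0175 0.05 0.14 0 0 -1.8 0.085;0.0175 0.05 0.14 0 0 -1.8 0.085;0.0175 0.05 0.14 0 0 -1.8 0.085;0.0175 0.05 0.17 0 0 -1.8 0.085;0.0175 0.05 0.20 0 0 -1.8 0.085;0.0175 0.05 0.22 0 0 -1.8 0.085;0.0175 0.05 0.2325 0 0 -1.8 0.085;0.0175 0.05 0.2325 0 0 -1.8 0.085;0.0175 0.05 0.2325 0 0 -1.8 0.085"}}

```text
clock: 2.75
position: [0.509, -0.1455, 0.027]
tool_rot: [3.142, 0.001, 0.079]
force: [-0.2, -0.4, 0.6]
grip_width: 0.0851
finger_force: 0.0
```

```bash
python3 - <<'E'
from h import *
snap('wC')
go([.509,-.1457,.027],.0786)
E
```

```text
[ 0.50899151 -0.14546851  0.02703297] [3.14150124e+00 1.28121025e-03 7.94804879e-02] 0.032603594182728755 [-0.16250073 -0.41558848  0.59607776]
move [-0.0006, 0.0003, 0.0008] [0.02, -0.01, 0.07]
```

View pics/wC.png

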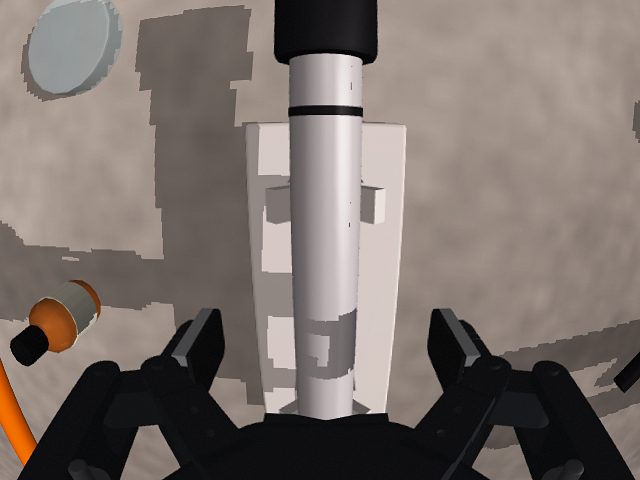

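The torch (centre column 326) lies straight and centred between the fingers, with the head edge at about row 63 and the ring at row 110. I close the gripper.

Emit:
{"method": "send_rows", "body": {"plan": "0 0 0 0 0 0 0.01;0 0 0 0 0 0 0.01;0 0 0 0 0 0 0.01;0 0 0 0 0 0 0.01;0 0 0 0 0 0 0.01;0 0 0 0 0 0 0.01;0 0 0 0 0 0 0.01;0 0 0 0 0 0 0.01", "grip_force": 70}}

```text
clock: 3.47
position: [0.5099, -0.145, 0.0277]
tool_rot: [3.141, -0.001, 0.081]
force: [-0.8, -2.4, 9.0]
grip_width: 0.0219
finger_force: 68.1
```

```bash
python3 - <<'E'
from h import *
g,s=snap('wD')
col=g['color'][:,326].mean(1).astype(int); d=np.where(col[:140]<60)[0]; print(d.min(),d[d<80].max(),d[d>90])
for z,r in ((.062,d[d<80].max()+.5),(.057,d[d>90].min()-.5),(.057,d[d>90].max()+.5)):
    p=on(g,[(326,r)],z,s)[0]; print(z,p,(R.from_euler('xyz',s['tool_rot']).inv().apply(p-s['position'])).round(4))
print(s['grip_width'],s['finger_force'])
E
```

```text
[ 0.50991282 -0.14500234  0.02774407] [ 3.14075666e+00 -7.02012037e-04  8.06073319e-02] 0.0015863521925290642 [-0.75418936 -2.37040965  8.95211006]
0 56 [109 110 111 112 113 114 115 116 117]
0.062 [ 0.60730179 -0.13807427  0.062     ] [ 0.0977  0.001  -0.0342]
0.057 [ 0.59244489 -0.13928608  0.057     ] [ 0.0827  0.001  -0.0292]
0.057 [ 0.58974132 -0.13950576  0.057     ] [ 0.08    0.001  -0.0292]
0.021921344949869685 68.07431101799011
```

Grip holds at width 22 mm; the tool is about 5 mm tailward of torch_grip, as planned. I lift.

Emit:
{"method": "send_rows", "body": {"plan": "0 0 -0.01 0 0 0 0.01;0 0 -0.03 0 0 0 0.01;0 0 -0.06 0 0 0 0.01;0 0 -0.10 0 0 0 0.01;0 0 -0.14 0 0 0 0.01;0 0 -0.18 0 0 0 0.01;0 0 -0.22 0 0 0 0.01;0 0 -0.22 0 0 0 0.01;0 0 -0.22 0 0 0 0.01"}}

```text
clock: 4.27
position: [0.5102, -0.1444, 0.2497]
tool_rot: [3.14, -0.004, 0.081]
force: [-0.3, -0.2, -3.1]
grip_width: 0.022
finger_force: 68.9
```

```bash
python3 - <<'E'
from h import *
s=observe();print(s['grip_width'],s['force'],s['position'])
go([.52,.119,.25],-.277)
E
```

```text
0.02203451389140693 [-0.33591571 -0.15911224 -3.13474061] [ 0.51020188 -0.14438167  0.24970376]
move [0.0311, -0.2617, -0.0005] [0.03, -0.23, 20.53]
```

Emit:
{"method": "send_rows", "body": {"plan": "0.031 -0.262 0 0 0 20.5 0.01;0.031 -0.262 0 0 0 20.5 0.01;0.031 -0.262 0 0 0 20.5 0.01;0.031 -0.262 0 0 0 20.5 0.01;0.031 -0.262 0 0 0 20.5 0.01;0.031 -0.262 0 0 0 20.5 0.01;0.031 -0.262 0 0 0 20.5 0.01;0.031 -0.262 0 0 0 20.5 0.01;0.031 -0.262 0 0 0 20.5 0.01;0.031 -0.262 0 0 0 20.5 0.01"}}

```text
clock: 5.1
position: [0.5186, 0.1187, 0.2462]
tool_rot: [3.14, 0.002, -0.277]
force: [0.1, -1.0, -1.8]
grip_width: 0.0215
finger_force: 69.0
```

```bash
python3 - <<'E'
from h import *
snap('wE'); go([.58,.331,.25],-.277)
E
```

```text
[0.51864169 0.11873374 0.24624907] [ 3.1401841e+00  1.6596895e-03 -2.7652211e-01] 0.021805625236153675 [ 0.11850289 -1.0336207  -1.81372146]
move [0.0005, -0.2213, -0.0038] [0.07, 0.07, -0.03]
```

View pics/wE.png

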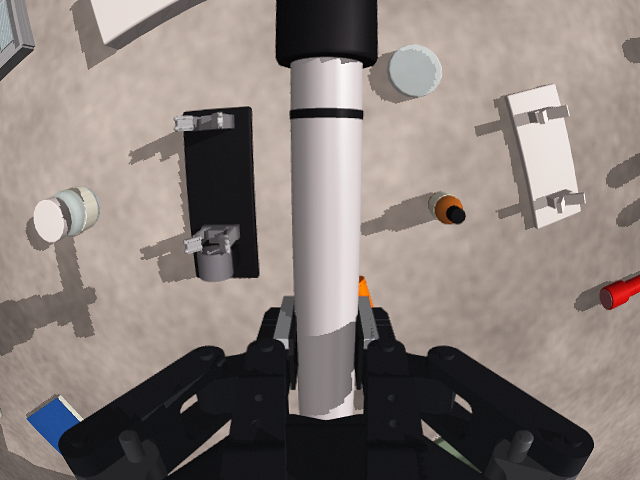

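The picture shows the torch firmly held and straight, with the cradle on the left: front clip at (212,122), socket at (214,262), plate corners at about (183,110), (252,107), (258,276) and (197,278). Next is the mirror view from the other side.

Emit:
{"method": "send_rows", "body": {"plan": "0 -0.22 -0.004 0 0 0 0.01;0 -0.22 -0.004 0 0 0 0.01;0 -0.22 -0.004 0 0 0 0.01;0 -0.22 -0.004 0 0 0 0.01;0 -0.22 -0.004 0 0 0 0.01;0 -0.22 -0.004 0 0 0 0.01;0 -0.22 -0.004 0 0 0 0.01;0 -0.22 -0.004 0 0 0 0.01;0 -0.22 -0.004 0 0 0 0.01"}}

```text
clock: 5.9
position: [0.5797, 0.329, 0.2509]
tool_rot: [3.14, 0.0, -0.279]
force: [-0.4, -0.5, -2.1]
grip_width: 0.022
finger_force: 69.3
```

```bash
python3 - <<'E'
from h import *
g,s=snap('wF'); h,_=pickle.load(open('wE.pkl','rb'))
a=cv2.resize(h['color'][95:290,165:275],None,fx=3,fy=3); b=cv2.resize(g['color'][95:290,365:495],None,fx=3,fy=3)
save('cEF',np.hstack([a,b]))
E
```

```text
[0.57972258 0.32903374 0.25091459] [ 3.14039992e+00  6.31067092e-05 -2.78558062e-01] 0.012199066938349249 [-0.42727878 -0.49256736 -2.06663519]
```

View pics/cEF.png

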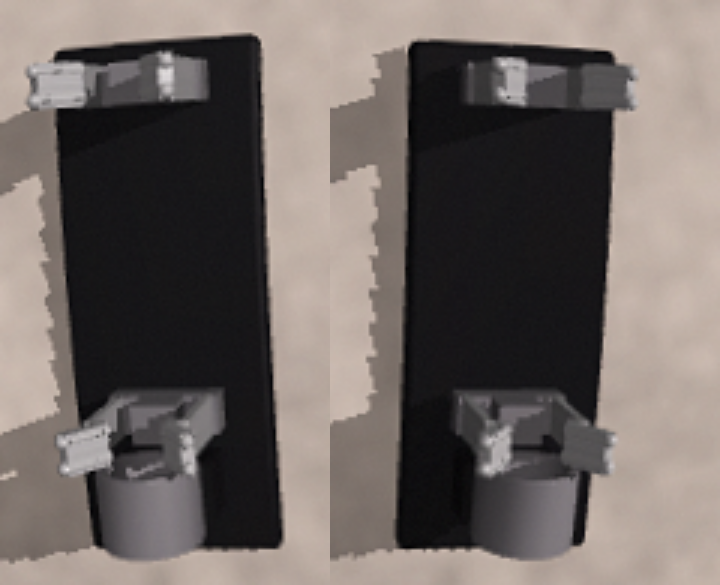

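The crop shows both clips and the socket clearly: left flare tips in the left image (28,87) front and (59,453) rear; right flare tips in the right image (637,87) and (612,452); socket sides at 97/205 and 471/576. The mirror pair gives the axis.

```bash
python3 - <<'E'
from h import *
E=pickle.load(open('wE.pkl','rb'));F=pickle.load(open('wF.pkl','rb'))
e=lambda x,y:(165+x/3-.33,95+y/3-.33); f=lambda x,y:(365+(x-330)/3-.33,95+y/3-.33)
oE=lambda p,z:on(E[0],[e(*p)],z,E[1])[0]; oF=lambda p,z:on(F[0],[f(*p)],z,F[1])[0]
def pair(n,a,b,z):
    p,q=oE(a,z),oF(b,z); m=(p+q)/2; print(n,m.round(4),'sep',np.linalg.norm(p-q).round(4)); return m
fr=pair('clip front',(28,87),(637,87.5),.068); re=pair('clip rear',(59,453),(612,452),.068)
pf=pair('plate front',(57,47),(613,52),.01); pr=pair('plate rear',(95,546),(582,546),.01)
tri=lambda a,b:meet(*[(x,d[0]) for x,d in (ray(E[0],e(*a),E[1]),ray(F[0],f(*b),F[1]))])
so=tri((151,510),(523.5,510));print('socket axis',so)
# same point in both views: left front tip outer edge E(28,..); in F left finger's tip = 497..526 block left edge
for n,a,b in (('L front tip inner?',(28,87),(497,80)),('R front tip',(174,77),(637,87.5))): print(n,tri(a,b))
for a,b in ((fr,re),(pf,pr)): print('yaw',np.arctan2(*(a-b)[[1,0]]),'len',np.linalg.norm(a-b))
y=np.arctan2(*(fr-re)[[1,0]]);u=np.array([np.cos(y),np.sin(y)]);v=np.array([-u[1],u[0]])
for n,p,x in (('fr',fr,.084),('re',re,-.032),('pf',pf,.099),('pr',pr,-.088),('so',so[0],-.075)): print(n,'seat x-off est',(p[:2]-x*u).round(4),'lat',((p[:2]-re[:2])@v).round(4))
E
```

```text
clip front [0.6351 0.2024 0.068 ] sep 0.0432
clip rear [0.5251 0.233  0.068 ] sep 0.0417
plate front [0.6494 0.1982 0.01  ] sep 0.0693
plate rear [0.4712 0.2479 0.01  ] sep 0.0705
socket axis (array([0.49768348, 0.24048763, 0.04310829]), [np.float64(7.283017049217109e-05), np.float64(7.283017049224667e-05)])
L front tip inner? (array([0.64088991, 0.22386302, 0.06648244]), [np.float64(5.853455492101663e-06), np.float64(5.8534554920182526e-06)])
R front tip (array([0.62870503, 0.17999533, 0.06358095]), [np.float64(0.0005381453199330385), np.float64(0.0005381453199332184)])
yaw -0.27097497907934276 len 0.11417724574159549
yaw -0.27200968314030943 len 0.1849498239850584
fr seat x-off est [0.5542 0.2249] lat 0.0
re seat x-off est [0.5559 0.2244] lat 0.0
pf seat x-off est [0.554  0.2247] lat -0.0003
pr seat x-off est [0.556  0.2243] lat -0.0001
so seat x-off est [0.5699 0.2204] lat -0.0001
```

```bash
python3 - <<'E'
from h import *
go([.5802,.2181,.13],-.2715); go([.5802,.2181,.085],-.2715)
for n in 'EF':
    g,s=pickle.load(open(f'w{n}.pkl','rb')); 
    for r in (75,150,250):
        d=np.abs(np.diff(g['color'][r].mean(1))); c=[np.argmax(d[275:300])+275,np.argmax(d[345:372])+345]; print(n,r,c,np.mean(c)+.5)
E
```

```text
move [0.0309, 0.1064, 0.1213] [0.05, -0.0, -0.42]
move [0.0309, 0.1063, 0.1663] [0.05, -0.0, -0.42]
E 75 [np.int64(289), np.int64(367)] 328.5
E 150 [np.int64(290), np.int64(360)] 325.5
E 250 [np.int64(292), np.int64(358)] 325.5
F 75 [np.int64(290), np.int64(361)] 326.0
F 150 [np.int64(290), np.int64(361)] 326.0
F 250 [np.int64(292), np.int64(359)] 326.0
```

Emit:
{"method": "send_rows", "body": {"plan": "0.031 0.106 0.05 0 0 -0.4 0.01;0.031 0.106 0.05 0 0 -0.4 0.01;0.031 0.106 0.09 0 0 -0.4 0.01;0.031 0.106 0.12 0 0 -0.4 0.01;0.031 0.106 0.15 0 0 -0.4 0.01;0.031 0.106 0.166 0 0 -0.4 0.01;0.031 0.106 0.166 0 0 -0.4 0.01;0.031 0.106 0.166 0 0 -0.4 0.01;0.031 0.106 0.166 0 0 -0.4 0.01"}}

```text
clock: 6.7
position: [0.5813, 0.2204, 0.0871]
tool_rot: [-3.14, -0.002, -0.27]
force: [-0.1, -0.0, -1.5]
grip_width: 0.0219
finger_force: 69.3
```

```bash
python3 - <<'E'
from h import *
snap('wG'); go([.5802,.2181,.05],-.2715)
E
```

```text
[0.58126965 0.22039399 0.08709417] [-3.14005698e+00 -1.81819625e-03 -2.70442463e-01] 0.011479019241204673 [-0.11600377 -0.00622711 -1.5120126 ]
move [-0.0005, 0.0028, 0.0373] [-0.11, -0.13, 0.08]
```

View pics/wG.png

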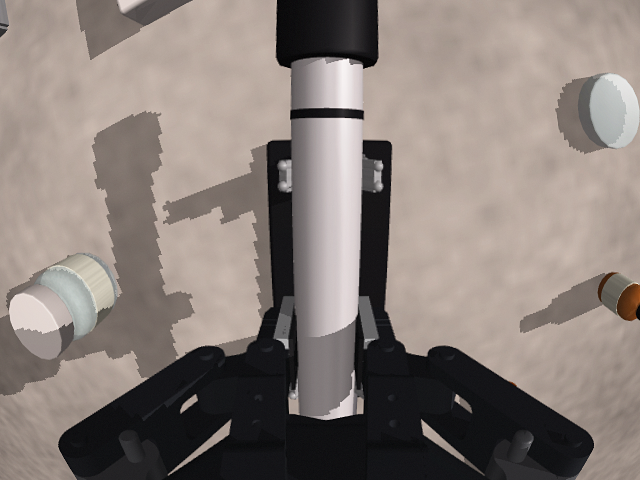

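The torch is over the cradle, centre column 326 against front clip midpoint of about 330 (edges at 278 and 383), so it must move about 2 mm to tool +y. The pose readback says the same.

Emit:
{"method": "send_rows", "body": {"plan": "-0.0005 0.0025 0 -0.1 -0.1 0.1 0.01;-0.0005 0.0025 0.01 -0.1 -0.1 0.1 0.01;-0.0005 0.0025 0.014 -0.1 -0.1 0.1 0.01;-0.0005 0.0025 0.014 -0.1 -0.1 0.1 0.01;-0.0005 0.0025 0.014 -0.1 -0.1 0.1 0.01;-0.0005 0.0025 0.014 -0.1 -0.1 0.1 0.01;-0.0005 0.0025 0.014 -0.1 -0.1 0.1 0.01"}}

```text
clock: 7.33
position: [0.5792, 0.2184, 0.0714]
tool_rot: [3.14, 0.002, -0.271]
force: [0.1, -0.1, -1.5]
grip_width: 0.0219
finger_force: 69.3
```

```bash
python3 - <<'E'
from h import *
g,s=snap('wH'); go([.5802,.2181,.05],-.2715)
row=g['color'][:,:,:].mean(2)
for r in (165,175,185): 
    m=row[r,255:405]; print(r,[255+int(i) for i in np.where(np.abs(np.diff(m))>40)[0]])
E
```

```text
[0.57921339 0.21836827 0.0713735 ] [ 3.14003005e+00  1.57741228e-03 -2.71350731e-01] 0.002521565166868279 [ 0.06310676 -0.1141576  -1.49150585]
move [0.001, -0.0001, 0.0214] [0.09, 0.09, 0.01]
165 [256, 257, 265, 361, 380, 382, 390, 391]
175 [257, 267, 289, 361, 372, 379, 380, 390, 391]
185 [257, 258, 288, 361, 378, 380, 381, 390]
```

```bash
python3 - <<'E'
from h import *
g,s=pickle.load(open('wH.pkl','rb')); row=g['color'].mean(2)
for r in (166,172,178,184,190): print(r,row[r,264:296].astype(int).tolist(), row[r,358:394].astype(int).tolist())
E
```

```text
166 [19, 44, 92, 97, 101, 105, 109, 109, 104, 98, 94, 87, 80, 82, 81, 81, 81, 80, 78, 79, 76, 78, 76, 74, 70, 149, 160, 117, 87, 96, 100, 103] [210, 206, 202, 195, 105, 82, 80, 81, 81, 81, 81, 81, 81, 81, 81, 90, 107, 127, 144, 157, 171, 186, 193, 180, 179, 35, 20, 23, 23, 23, 23, 21, 30, 100, 182, 177]
172 [15, 15, 16, 31, 86, 75, 75, 77, 79, 87, 92, 88, 81, 82, 82, 80, 82, 82, 83, 83, 83, 83, 84, 82, 77, 122, 171, 134, 95, 94, 99, 103] [210, 206, 203, 198, 96, 80, 83, 83, 82, 83, 83, 81, 80, 78, 101, 173, 174, 149, 135, 140, 148, 152, 188, 13, 23, 22, 23, 22, 23, 23, 22, 19, 39, 104, 182, 177]
178 [14, 19, 11, 31, 95, 90, 90, 91, 90, 90, 91, 87, 78, 80, 81, 80, 80, 81, 80, 79, 80, 81, 80, 81, 79, 74, 173, 126, 94, 93, 98, 101] [211, 206, 204, 167, 96, 78, 80, 79, 80, 79, 79, 79, 80, 76, 119, 167, 179, 175, 175, 173, 174, 176, 139, 37, 20, 20, 24, 23, 23, 21, 23, 18, 33, 136, 174, 173]
184 [15, 15, 18, 40, 75, 93, 96, 98, 96, 94, 92, 87, 87, 85, 84, 85, 86, 86, 84, 86, 84, 87, 87, 85, 84, 84, 81, 127, 105, 92, 98, 101] [208, 205, 204, 170, 106, 80, 85, 86, 86, 84, 84, 85, 84, 82, 140, 140, 122, 127, 147, 155, 144, 173, 147, 70, 25, 20, 22, 24, 23, 22, 23, 19, 10, 174, 175, 170]
190 [13, 16, 55, 87, 90, 94, 96, 96, 95, 93, 89, 81, 77, 74, 74, 73, 75, 73, 75, 79, 78, 79, 78, 76, 98, 174, 173, 132, 97, 93, 99, 103] [207, 204, 202, 148, 94, 78, 78, 77, 78, 76, 79, 76, 76, 76, 80, 91, 107, 124, 142, 153, 163, 167, 172, 150, 81, 16, 20, 24, 23, 23, 23, 19, 42, 165, 178, 172]
```

Emit:
{"method": "send_rows", "body": {"plan": "0.001 -0.0003 0.008 0.1 0.1 0 0.01;0.001 -0.0003 0.016 0.1 0.1 0 0.01;0.001 -0.0003 0.019 0.1 0.1 0 0.01;0.001 -0.0003 0.021 0.1 0.1 0 0.01;0.001 -0.0003 0.023 0.1 0.1 0 0.01;0.001 -0.0003 0.025 0.1 0.1 0 0.01;0.001 -0.0003 0.027 0.1 0.1 0 0.01;0.001 -0.0003 0.029 0.1 0.1 0 0.01;0.001 -0.0003 0.029 0.1 0.1 0 0.01;0.001 -0.0003 0.029 0.1 0.1 0 0.01", "grip_force": 90}}

```text
clock: 8.22
position: [0.5805, 0.2184, 0.0425]
tool_rot: [-3.141, -0.001, -0.271]
force: [1.8, 1.9, 1.0]
grip_width: 0.0212
finger_force: 89.3
```

Emit:
{"method": "send_rows", "body": {"plan": "0 0 0.001 0 0 0 0.01;0 0 0.002 0 0 0 0.01;0 0 0.003 0 0 0 0.01;0 0 0.004 0 0 0 0.01;0 0 0.005 0 0 0 0.01;0 0 0.005 0 0 0 0.01"}}

```text
clock: 8.72
position: [0.5807, 0.2184, 0.0375]
tool_rot: [-3.141, -0.001, -0.271]
force: [4.9, 1.9, -5.2]
grip_width: 0.0215
finger_force: 88.7
```

Emit:
{"method": "send_rows", "body": {"plan": "0 0 0.001 0 0 0 0.01;0 0 0.002 0 0 0 0.01;0 0 0.003 0 0 0 0.01;0 0 0.004 0 0 0 0.01;0 0 0.004 0 0 0 0.01"}}

```text
clock: 9.13
position: [0.5796, 0.2183, 0.0325]
tool_rot: [3.141, 0.001, -0.271]
force: [3.0, 3.9, -10.2]
grip_width: 0.0215
finger_force: 88.5
```

Emit:
{"method": "send_rows", "body": {"plan": "0 0 0.001 0 0 0 0.01;0 0 0.002 0 0 0 0.01;0 0 0.003 0 0 0 0.01;0 0 0.003 0 0 0 0.01"}}

```text
clock: 9.47
position: [0.5798, 0.2182, 0.0297]
tool_rot: [3.141, 0.001, -0.271]
force: [1.6, 4.0, -10.6]
grip_width: 0.0215
finger_force: 88.6
```

Emit:
{"method": "send_rows", "body": {"plan": "0 0 0.001 0 0 0 0.01;0 0 0.001 0 0 0 0.01;0 0 0.001 0 0 0 0.01"}}

```text
clock: 9.72
position: [0.5799, 0.2181, 0.029]
tool_rot: [3.141, 0.0, -0.271]
force: [1.5, 4.5, -8.9]
grip_width: 0.0216
finger_force: 88.8
```

Emit:
{"method": "send_rows", "body": {"plan": "0 0 0.0007 0 0 0 0.01;0 0 0.0007 0 0 0 0.01;0 0 0.0007 0 0 0 0.01"}}

```text
clock: 9.97
position: [0.5801, 0.2182, 0.0285]
tool_rot: [3.142, 0.0, -0.271]
force: [0.8, 3.3, -7.8]
grip_width: 0.0214
finger_force: 89.0
```

Emit:
{"method": "send_rows", "body": {"plan": "0 0 0.0007 0 0 0 0.01;0 0 0.0007 0 0 0 0.01;0 0 0.0007 0 0 0 0.01"}}

```text
clock: 10.22
position: [0.5802, 0.2183, 0.028]
tool_rot: [-3.141, -0.0, -0.271]
force: [0.8, 2.8, -1.3]
grip_width: 0.0211
finger_force: 89.8
```

Emit:
{"method": "send_rows", "body": {"plan": "0 0 0.0007 0 0 0 0.01;0 0 0.0007 0 0 0 0.01;0 0 0.0007 0 0 0 0.01"}}

```text
clock: 10.47
position: [0.5803, 0.2183, 0.0279]
tool_rot: [-3.141, -0.0, -0.271]
force: [-3.4, 1.7, 10.3]
grip_width: 0.0215
finger_force: 91.4
```

```bash
python3 - <<'E'
from h import *
s=observe(); print(s['force'],s['moment'],s['position'],s['tool_rot'])
E
```

```text
[-3.4220659   1.65546357 10.25252322] [0.27513939 0.74871505 0.03209074] [0.58026061 0.21829752 0.0278774 ] [-3.14130047e+00 -4.03450736e-04 -2.71445152e-01]
```

Snapped in and bearing on the saddles at about 10 N. I ease off and start sliding.

Emit:
{"method": "send_rows", "body": {"plan": "0 0 -0.0007 0 0 0 0.01;0 0 -0.0007 0 0 0 0.01;-0.001 0 -0.0007 0 0 0 0.01;-0.002 0 -0.0007 0 0 0 0.01;-0.003 0 -0.0007 0 0 0 0.01;-0.004 0 -0.0007 0 0 0 0.01;-0.004 0 -0.0007 0 0 0 0.01"}}

```text
clock: 11.05
position: [0.5763, 0.2194, 0.028]
tool_rot: [-3.141, -0.0, -0.271]
force: [3.6, 3.1, 2.4]
grip_width: 0.0214
finger_force: 89.7
```

```bash
cat >> h.py <<'E'
def st():
    s=observe(); f=R.from_euler('xyz',s['tool_rot']).inv().apply(s['force']); u=np.array([np.cos(-.2715),np.sin(-.2715)])
    print('Ftool',f.round(2),'tcp x rel seat',((s['position'][:2]-[.555,.2246])@u).round(4),'z',s['position'][2].round(4))
E
python3 -c "
from h import *
st()"
```

```text
Ftool [ 2.64 -3.98 -2.37] tcp x rel seat 0.0219 z 0.028
```

Emit:
{"method": "send_rows", "body": {"plan": "-0.001 0 0 0 0 0 0.01;-0.002 0 0 0 0 0 0.01;-0.003 0 0 0 0 0 0.01;-0.004 0 0 0 0 0 0.01;-0.004 0 0 0 0 0 0.01"}}

```text
clock: 11.47
position: [0.5724, 0.2205, 0.028]
tool_rot: [-3.141, -0.0, -0.271]
force: [2.6, 2.4, 3.2]
grip_width: 0.0215
finger_force: 89.8
```

```bash
python3 -c "
from h import *
st()"
```

```text
Ftool [ 1.9  -2.98 -3.18] tcp x rel seat 0.0178 z 0.028
```

Emit:
{"method": "send_rows", "body": {"plan": "-0.0004 0 0 0 0 0 0.01;-0.0008 0 0 0 0 0 0.01;-0.0008 0 0 0 0 0 0.01"}}

```text
clock: 11.72
position: [0.5718, 0.2206, 0.0279]
tool_rot: [-3.141, -0.0, -0.271]
force: [3.9, 1.3, 3.2]
grip_width: 0.0214
finger_force: 89.8
```

Emit:
{"method": "send_rows", "body": {"plan": "-0.0004 0 0 0 0 0 0.01;-0.0007 0 0 0 0 0 0.01;-0.0007 0 0 0 0 0 0.01"}}

```text
clock: 11.97
position: [0.5712, 0.2208, 0.028]
tool_rot: [-3.141, -0.0, -0.271]
force: [5.3, 2.5, 3.7]
grip_width: 0.0214
finger_force: 89.8
```

Emit:
{"method": "send_rows", "body": {"plan": "-0.0003 0 0 0 0 0 0.01;-0.0006 0 0 0 0 0 0.01;-0.0006 0 0 0 0 0 0.01"}}

```text
clock: 12.22
position: [0.5706, 0.221, 0.028]
tool_rot: [-3.141, -0.0, -0.271]
force: [3.7, 0.9, 3.8]
grip_width: 0.0216
finger_force: 89.8
```

Axial 3.3 N: still friction.

Emit:
{"method": "send_rows", "body": {"plan": "-0.0004 0 0 0 0 0 0.01;-0.0008 0 0 0 0 0 0.01;-0.0008 0 0 0 0 0 0.01"}}

```text
clock: 12.47
position: [0.5698, 0.2212, 0.028]
tool_rot: [-3.141, -0.0, -0.271]
force: [5.2, 2.5, 3.8]
grip_width: 0.0215
finger_force: 89.8
```

Emit:
{"method": "send_rows", "body": {"plan": "-0.0004 0 0 0 0 0 0.01;-0.0008 0 0 0 0 0 0.01;-0.0008 0 0 0 0 0 0.01"}}

```text
clock: 12.72
position: [0.569, 0.2214, 0.0279]
tool_rot: [-3.141, -0.0, -0.271]
force: [3.4, 0.9, 3.9]
grip_width: 0.0215
finger_force: 89.9
```

Emit:
{"method": "send_rows", "body": {"plan": "-0.0004 0 0 0 0 0 0.01;-0.0008 0 0 0 0 0 0.01;-0.0008 0 0 0 0 0 0.01"}}

```text
clock: 12.97
position: [0.5683, 0.2216, 0.028]
tool_rot: [-3.141, -0.0, -0.272]
force: [5.1, 1.4, 4.2]
grip_width: 0.0214
finger_force: 89.9
```

Emit:
{"method": "send_rows", "body": {"plan": "-0.0004 0 0 0 0 0 0.01;-0.0008 0 0 0 0 0 0.01;-0.0008 0 0 0 0 0 0.01"}}

```text
clock: 13.22
position: [0.5675, 0.2218, 0.028]
tool_rot: [-3.141, -0.0, -0.271]
force: [4.3, 1.5, 3.7]
grip_width: 0.0216
finger_force: 89.9
```

Emit:
{"method": "send_rows", "body": {"plan": "-0.0004 0 0 0 0 0 0.01;-0.0008 0 0 0 0 0 0.01;-0.0008 0 0 0 0 0 0.01"}}

```text
clock: 13.47
position: [0.5667, 0.2221, 0.0279]
tool_rot: [-3.141, -0.0, -0.271]
force: [4.4, 1.3, 4.2]
grip_width: 0.0215
finger_force: 89.9
```

Emit:
{"method": "send_rows", "body": {"plan": "-0.0004 0 0 0 0 0 0.01;-0.0008 0 0 0 0 0 0.01;-0.0008 0 0 0 0 0 0.01"}}

```text
clock: 13.72
position: [0.5659, 0.2222, 0.0279]
tool_rot: [-3.141, -0.0, -0.271]
force: [3.8, 1.9, 4.2]
grip_width: 0.0212
finger_force: 89.9
```

Emit:
{"method": "send_rows", "body": {"plan": "-0.0004 0 0 0 0 0 0.01;-0.0008 0 0 0 0 0 0.01;-0.0008 0 0 0 0 0 0.01"}}

```text
clock: 13.97
position: [0.5651, 0.2225, 0.0279]
tool_rot: [-3.141, -0.0, -0.271]
force: [2.9, 1.0, 5.4]
grip_width: 0.0216
finger_force: 89.9
```

Emit:
{"method": "send_rows", "body": {"plan": "-0.0004 0 0 0 0 0 0.01;-0.0008 0 0 0 0 0 0.01;-0.0008 0 0 0 0 0 0.01"}}

```text
clock: 14.22
position: [0.5643, 0.2227, 0.0279]
tool_rot: [-3.141, -0.0, -0.271]
force: [3.7, 1.3, 4.3]
grip_width: 0.0213
finger_force: 89.9
```

Emit:
{"method": "send_rows", "body": {"plan": "-0.0004 0 0 0 0 0 0.01;-0.0008 0 0 0 0 0 0.01;-0.0008 0 0 0 0 0 0.01"}}

```text
clock: 14.47
position: [0.5636, 0.2229, 0.0279]
tool_rot: [-3.141, -0.0, -0.271]
force: [4.8, 1.1, 2.8]
grip_width: 0.0219
finger_force: 89.9
```

Emit:
{"method": "send_rows", "body": {"plan": "-0.0004 0 0 0 0 0 0.01;-0.0008 0 0 0 0 0 0.01;-0.0008 0 0 0 0 0 0.01"}}

```text
clock: 14.72
position: [0.5629, 0.2231, 0.028]
tool_rot: [-3.141, -0.0, -0.271]
force: [5.2, 1.2, 4.4]
grip_width: 0.0214
finger_force: 89.9
```

Emit:
{"method": "send_rows", "body": {"plan": "-0.0004 0 0 0 0 0 0.01;-0.0007 0 0 0 0 0 0.01;-0.0007 0 0 0 0 0 0.01"}}

```text
clock: 14.97
position: [0.5623, 0.2233, 0.028]
tool_rot: [-3.141, -0.001, -0.271]
force: [5.3, 1.7, 2.8]
grip_width: 0.0215
finger_force: 89.9
```

Emit:
{"method": "send_rows", "body": {"plan": "-0.0004 0 0 0 0 0 0.01;-0.0007 0 0 0 0 0 0.01;-0.0007 0 0 0 0 0 0.01"}}

```text
clock: 15.22
position: [0.5616, 0.2234, 0.028]
tool_rot: [-3.141, -0.001, -0.272]
force: [5.2, 1.4, 3.6]
grip_width: 0.0216
finger_force: 89.9
```

Emit:
{"method": "send_rows", "body": {"plan": "-0.0004 0 0 0 0 0 0.01;-0.0008 0 0 0 0 0 0.01;-0.0008 0 0 0 0 0 0.01"}}

```text
clock: 15.47
position: [0.5612, 0.2236, 0.028]
tool_rot: [-3.141, -0.001, -0.272]
force: [7.9, 1.3, 2.6]
grip_width: 0.0214
finger_force: 89.9
```

Only 0.4 mm of the 0.8 mm step was covered and axial force rose to 7.3 N, so the stop is found. I press a little more.

Emit:
{"method": "send_rows", "body": {"plan": "-0.0002 0 0 0 0 0 0.01;-0.0003 0 0 0 0 0 0.01;-0.0003 0 0 0 0 0 0.01"}}

```text
clock: 15.72
position: [0.5612, 0.2236, 0.028]
tool_rot: [-3.141, -0.002, -0.272]
force: [8.9, 1.6, 1.5]
grip_width: 0.0214
finger_force: 89.9
```

Emit:
{"method": "send_rows", "body": {"plan": "-0.0002 0 0 0 0 0 0.01;-0.0004 0 0 0 0 0 0.01;-0.0004 0 0 0 0 0 0.01"}}

```text
clock: 15.97
position: [0.5612, 0.2236, 0.028]
tool_rot: [-3.141, -0.002, -0.272]
force: [11.4, 1.1, -1.3]
grip_width: 0.0218
finger_force: 89.8
```

```bash
python3 -c "
from h import *
st();print(observe()['moment'])"
```

```text
Ftool [10.62 -4.15  1.32] tcp x rel seat 0.0062 z 0.028
[ 0.11960598 -2.49209044  0.2177957 ]
```

Emit:
{"method": "send_rows", "body": {"plan": "-0.0001 0 0 0 0 0 0.01;-0.0002 0 0 0 0 0 0.01;-0.0002 0 0 0 0 0 0.01"}}

```text
clock: 16.22
position: [0.5612, 0.2236, 0.028]
tool_rot: [-3.141, -0.002, -0.272]
force: [13.0, 0.5, -1.3]
grip_width: 0.0217
finger_force: 89.8
```

About 12.4 N axial less about 4 N friction gives about 8 N on the stop. I release in place, then rise straight up.

Emit:
{"method": "send_rows", "body": {"plan": "-0.0002 0 0 0 0 0 0.07;-0.0002 0 0 0 0 0 0.07;-0.0002 0 0 0 0 0 0.07;-0.0002 0 0 0 0 0 0.07;-0.0002 0 0 0 0 0 0.07;-0.0002 0 0 0 0 0 0.07;-0.0002 0 0 0 0 0 0.07;-0.0002 0 0 0 0 0 0.07", "grip_force": 20}}

```text
clock: 16.88
position: [0.5594, 0.2239, 0.0278]
tool_rot: [3.142, 0.0, -0.271]
force: [-0.4, 0.2, -0.1]
grip_width: 0.07
finger_force: 0.0
```

```bash
python3 - <<'E'
from h import *
st(); g,s=snap('wI'); col=g['color'].mean(2)[:140,326]; d=np.where(col<60)[0]; print(d[:1],d)
E
```

```text
Ftool [-0.46 -0.03  0.12] tcp x rel seat 0.0044 z 0.0278
[0.55941167 0.22394404 0.02779659] [ 3.14150844e+00  1.11737681e-04 -2.71359340e-01] 0.001912333943195272 [-0.43773956  0.15373862 -0.11868713]
[0] [  0   1   2   3   4   5   6   7   8   9  10  11  12  13  14  15  16  17
  18  19  20  21  22  23  24  25  26  27  28  29  30  31  32  33  34  35
  36  37  38  39  40  41  42  43  44  45  46  47  48  49 102 103 104 105
 106 107 108 109 110]
```

Emit:
{"method": "send_rows", "body": {"plan": "0 0 -0.01 0 0 0 0.08;0 0 -0.03 0 0 0 0.08;0 0 -0.06 0 0 0 0.08;0 0 -0.09 0 0 0 0.08;0 0 -0.12 0 0 0 0.08;0 0.04 -0.15 0 0 0 0.08;0 0.08 -0.18 0 0 0 0.08;0 0.1 -0.2 0 0 0 0.08;0 0.1 -0.2 0 0 0 0.08;0 0.1 -0.2 0 0 0 0.08"}}

```text
clock: 17.77
position: [0.5333, 0.1259, 0.2305]
tool_rot: [-3.14, -0.003, -0.274]
force: [-0.2, 0.1, -0.6]
grip_width: 0.0801
finger_force: 0.0
```

```bash
python3 - <<'E'
from h import *
snap('wJ')
E
```

```text
[0.53328391 0.12591331 0.23047267] [-3.13996061 -0.00341278 -0.27429436] 0.06033804170898282 [-0.17106523  0.13054934 -0.57628919]
```

View pics/wJ.png

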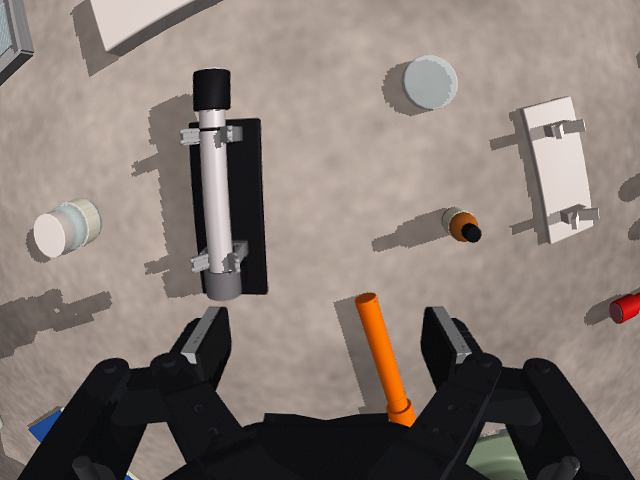

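The picture shows the torch in both clips (front 210,133, rear 218,258), its tail inside the socket (223,285), head away, and the bystanders untouched. I hand in.

```bash
python3 -c "
from h import *
print(bot.job_done())"
```

```text
the job is handed in; nothing more can be done
None
```

The torch is clipped into the cradle with its tail pressed on the socket stop at about 8 N (estimated from wrist force less sliding friction), then released and handed in at about 18 s; the hand-in gave no verdict.

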